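# Pack the counterweights heavy end low and latch the case

### The job

Pack every white counterweight bar on the table into the grey case, one to a lane, upright and lengthwise with its heavy end at the low end of the sloping floor; the ends look alike, so lift each bar by its hinged lug and see which end drops. When all are in, hook the cover's tongue under the case's ledge with the cover tilted, swing it down, and press the edge opposite the tongue until it is fully home and level under both catches. Leave the other things on the table where they are.

Things in the scene. Friction and masses are not known exactly. Their poses are not given: they have to be found in the camera images.
- case: Fixed grey case, open on top, 150 (x) x 190 (y) mm. Origin: centre of underside on the table; z up, x toward the ledge wall (roughly to the robot's left). Inside x -66 to 66, y -86 to 86 mm; walls 6 mm thick, tops at z = 94, where the cover rests; an inner sill at z = 94 also runs under the ledge (x 56 to 66).
- case_floor (a point): Middle of the case's wooden floor surface, 28 mm above the table at the case's centre. The floor slopes 15 degrees: low at the case's -x wall, high at +x. Two ribs 12 mm high, 4 mm thick at y = -28 and 28 mm split it into three lanes along x (centres y = -56, 0, 56 mm). Axes as the case.
- ledge (a point): Middle of the lower inner edge of the case's ledge, at case x 56, z 106 mm. The ledge overhangs the sill by 10 mm (x 56 to 66) with 12 mm clear height under it (z 94 to 106), top at z = 112; it spans the full width. Axes as the case.
- catches (a point): Point midway between the two catches, case x -66, y 0, z 106 mm. Steel housings (26 mm wide, inner faces at x = -66, tops at z = 120) stand on the -x wall at y = -50 and 50; from each a spring wedge juts 5 mm inward, its corner at z = 106. An edge pressed down slides past both (6 to 10 N in all) and is then held under them.
- cover: Loose aluminium cover, 0.25 kg: plate 114.5 (x) x 184 (y) x 8 mm, tongue (4 mm thick, 16 mm long) on its +x edge, flush with the underside. Origin: centre of the plate's underside, z up. Home: level at case z = 94, x along the case's x, origin at case x -7 to -9, y 0. It is 130.5 mm from tongue tip to opposite edge, 1.5 mm under the clear length, so it enters only tilted, tongue first (10 to 20 degrees).
- tongue_tip (a point): Middle of the cover's tongue end, lower edge; 73.25 mm to +x of the cover's origin. Axes as the cover. With the tongue fully in and the opposite edge let down, that edge rests on the catch wedges 12 to 20 mm too high until pressed.
- cover_grip (a point): Grip point in the cover's black block handle (50 (x) x 14 (y) mm, 8 to 42 mm above the underside, at the plate's centre; grip across the 14 mm), 26 mm above the underside. Axes as the cover.
- cover_near_edge (a point): Middle of the upper edge of the cover on the side away from the tongue, 57.25 mm to -x of the origin, 8 mm above the underside. Axes as the cover.
- bar_1: White counterweight bar, 100 (x) x 34 (y) x 22 (z) mm, 0.4 kg (may differ by 15 percent). Origin: centre of its underside; x along its length, z up as it lies. Both ends look alike; a slug hidden in one end (+x or -x, differs from bar to bar) puts its centre of mass 20 mm from the middle (the rules call the slug bar_1_c1; no reading shows it). May be absent.
- bar_1_grip (a point): Grip point in the bar's steel lifting lug: block 22 (along the bar) x 14 (across) mm, 28 to 62 mm above the underside, grip point at 47 mm, mid-length. Hinged on a pin along the bar's y, 25.5 mm up, turning 0.5 rad either way; a weak spring keeps it upright on a resting bar. Held up by the lug, the bar swings to the stop, heavy end low. Axes as the bar at rest.
- bar_2: White counterweight bar, 100 (x) x 34 (y) x 22 (z) mm, 0.4 kg (may differ by 15 percent). Origin: centre of its underside; x along its length, z up as it lies. Both ends look alike; a slug hidden in one end (+x or -x, differs from bar to bar) puts its centre of mass 20 mm from the middle (the rules call the slug bar_2_c1; no reading shows it). May be absent.
- bar_2_grip (a point): Grip point in the bar's steel lifting lug: block 22 (along the bar) x 14 (across) mm, 28 to 62 mm above the underside, grip point at 47 mm, mid-length. Hinged on a pin along the bar's y, 25.5 mm up, turning 0.5 rad either way; a weak spring keeps it upright on a resting bar. Held up by the lug, the bar swings to the stop, heavy end low. Axes as the bar at rest.
- bar_3: White counterweight bar, 100 (x) x 34 (y) x 22 (z) mm, 0.4 kg (may differ by 15 percent). Origin: centre of its underside; x along its length, z up as it lies. Both ends look alike; a slug hidden in one end (+x or -x, differs from bar to bar) puts its centre of mass 20 mm from the middle (the rules call the slug bar_3_c1; no reading shows it). May be absent.
- bar_3_grip (a point): Grip point in the bar's steel lifting lug: block 22 (along the bar) x 14 (across) mm, 28 to 62 mm above the underside, grip point at 47 mm, mid-length. Hinged on a pin along the bar's y, 25.5 mm up, turning 0.5 rad either way; a weak spring keeps it upright on a resting bar. Held up by the lug, the bar swings to the stop, heavy end low. Axes as the bar at rest.
- tub: Bystander: white lidded tub, 66 mm wide, 62 mm tall.
- file: Bystander: flat file with wooden handle, 270 mm long.
- marker_pen: Bystander: marker pen, 135 mm long.
Things that resemble listed ones, but are neither listed nor needed, are in the scene too. What is shaped like the bar_2 but red is not meant.

How it is judged:
On the way, in this order (a step that is already met when the one before it is completed fails the run):
1. every bar present lies in a lane of the case, lug up, heavy end at the low end (x of bar_1 in the frame of case between -0.022 and 0.026 m and y of bar_1 in the frame of case between -0.08 and 0.08 m and z of bar_1 in the frame of case between 0.014 and 0.043 m and angle between each of bar_1, bar_2, bar_3's own z axis and vertical below 0.37 rad and x of each of bar_1_c1, bar_2_c1, bar_3_c1 in the frame of case below -0.004 m and x of bar_2 in the frame of case between -0.022 and 0.026 m and y of bar_2 in the frame of case between -0.08 and 0.08 m and z of bar_2 in the frame of case between 0.014 and 0.043 m and x of bar_3 in the frame of case between -0.022 and 0.026 m and y of bar_3 in the frame of case between -0.08 and 0.08 m and z of bar_3 in the frame of case between 0.014 and 0.043 m and linear speed of each of bar_1, bar_2, bar_3 below 0.03 m/s), for 0.3 s.
2. the cover, tilted, has its tongue under the ledge (x of tongue_tip in the frame of case between 0.059 and 0.07 m and y of tongue_tip in the frame of case between -0.02 and 0.02 m and z of tongue_tip in the frame of case between 0.09 and 0.105 m and angle between cover's own z axis and vertical between 0.06 and 0.45 rad), for 0.1 s.
3. the cover is pressed fully home, level under the catches (x of cover in the frame of case between -0.013 and -0.004 m and y of cover in the frame of case between -0.015 and 0.015 m and z of cover in the frame of case between 0.09 and 0.0975 m and angle between cover's own z axis and vertical below 0.035 rad), for 0.2 s.
At the end, for the whole second after the job is handed in: Every bar present lies at rest in a lane, its middle within 22 mm of the case's middle along the slope, lug up, heavy end low; the cover is at rest fully home: level within 2 degrees, at wall-top height within 3.5 mm, within 15 mm of centre sideways, hooked under ledge and catches (all of step 1 and all of step 3 and linear speed of cover below 0.02 m/s); the robot touches nothing.
It fails at once if a bystander is moved more than 40 mm (distance of any of tub, file, marker_pen from where it was at the start of the episode above 0.04 m).
Of bar_1, bar_2, bar_3 only 2 to 3 are there at a start; the rules pass over those that are not, and their reading is None.
At some moment in a run one of bar_1, bar_2, bar_3, cover may be knocked a few centimetres aside while the robot is not near it.
It also fails if it takes over 210 s, if anything falls off the work surface, if the arm or the gripper's body presses on something with over 40 N, if the wrist force passes 120 N, or if a joint passes its speed limit or range.

### The arm

A 6-joint arm with a two-finger parallel gripper is mounted at the origin on a cart in front of the work surface, level with it; the furniture and walls round the work are solid. World frame = base frame: x ahead of the robot, y to its left, z up, the work surface at z = 0. Lengths are in m, angles in rad, forces in N, time in s.
With the tool pointing down it reaches from about 0.375 to 0.825 m from the base axis. Payload 5.5 kg.
Tool frame: the origin (TCP) lies on the centre line of the jaws, within the pads' length; the fingertips stand 14 mm ahead of it and the grasp point (between the pads) lies 5 mm behind it; x points along the fingers, z is the direction in which the jaws open and shut, and the axes are right-handed (so a half turn about x gives the same grasp; the last joint's range is limited). The gripper opens to 85 mm and grips with 20 to 120 N. Pads are 22 mm wide; open, the fingers measure 114 mm over their backs; the gripper's body (76 mm by 85 mm) begins 54 mm behind the grasp point. The pads swing forward as they close: fully open they stand 13 mm farther back than shut.
Start: joints at [-1.348, 0.314, -0.047, 1.21, 0, 1.571], TCP at [0.133, -0.585, 0.245] pointing down, gripper open.
Joint ranges: [-2.67, 2.67], [-0.69, 1.73], [-1.03, 1.25], [-2.08, 2.16], [-1.42, 1.45], [-3.14, 3.14]. Speed limits (rad/s): [2.39, 2.39, 3.01, 3.14, 3.14, 3.14].

### API

Orientations are given as [roll, pitch, yaw] about the fixed x, y, z axes, in that order (R = Rz(yaw) Ry(pitch) Rx(roll)).
In Python, from workcell import ctrl gives the robot as it stands. Calls block until the motion is done:
- ctrl.move_pose(position, orientation): joint-space move of the TCP to a pose.
- ctrl.move_l(position, frame=None, v=0.15): straight line of the TCP; frame=None keeps the orientation; v is the mean speed in m/s.
- ctrl.movej(angles): joint-space move.
- ctrl.gripper_open() and ctrl.gripper_close(): open the fingers fully, or close them until they stop; the grip force is fixed at half the most.
- ctrl.sleep(seconds).
- ctrl.inverse_kinematics(position, orientation): joint angles nearest the present ones, or None.
- ctrl.get_state(): the state.
- ctrl.snapshot(name): name is "scene" or "top"; returns a dict with "image" (480x640x3 uint8, blue, green, red), "fx", "fy", "cx", "cy" (pixels), "R" (3x3) and "t" (3): a world point X has camera coordinates R X + t. Camera axes: x right, y down, z forward; pixel columns grow to the right and rows downward; lengths in m; the calibration is good to about 2 mm. A picture is of the moment at which its call begins. There is no depth.
A pose or a line that the arm cannot do raises ctrl.IKError and nothing moves.
- ctrl.sign_off(): hands the job in, once; it reports no verdict.
Trained networks look in a picture, given as the dict that the camera call returned (one of the last four; its "shot" number tells which), for a name from the list of things; names that differ only in an ending like _2 or _b are one class to them, and where a whole thing is asked for, a point or a joint stands for the part that bears it (a point fixed in the world has none). Each returns a list of dicts, best first, with "p" (0 to 1); they miss things now and then, are a little off and sometimes report something else, mostly with a low value. They report only what shows in the picture. A call takes as long as a camera call. They do not tell look-alikes from the thing itself.
- ctrl.boxes_of(picture, name): "rect" ([left, top, right, bottom] in pixels, round what is visible of it).
- ctrl.landmark_of(picture, name): "position" ([column, row] in pixels: a listed point, or the origin of a listed thing).
The state is a dict: "clock": time; "joints": joint angles; "qd": joint speeds; "joint_torque": joint torques, N m; "ee_pos": TCP position; "tcp_rot": TCP orientation; "force": force on the tool from outside, world axes, zero at the start; "moment": the same for the moment, N m; "width": finger opening in m.
Only numpy, scipy, OpenCV 4.12 (cv2) and the standard library are available. Lean on these libraries where they do the work, as an engineer would, in place of code of your own. Each camera call takes 0.05 s, during which the arm holds its last target.

## Working session

There is one attempt and no reset: what is moved stays moved. The work goes in short steps, each a Python script; the robot and the scene stay as the last script left them, time stands still between calls to the robot, and variables do not carry over. Pictures are saved under pics/ and viewed, and the job is handed in when it is done.

```bash
ls; mkdir -p pics
python3 - <<'E'
from workcell import ctrl
import cv2
for n in("scene","top"):
    s=ctrl.snapshot(n); cv2.imwrite(f"pics/{n}0.png",s["image"]); print(n,s["fx"],s["fy"],s["cx"],s["cy"],s["R"],s["t"])
    for k in("case","cover","bar_1","tub","file","marker_pen"):
        print(k,[(round(d["p"],2),[round(x) for x in d["rect"]]) for d in ctrl.boxes_of(s,k)])
    for k in("case_floor","ledge","catches","cover","cover_grip","tongue_tip","cover_near_edge","bar_1","bar_1_grip"):
        print(k,[(round(d["p"],2),[round(x,1) for x in d["position"]]) for d in ctrl.landmark_of(s,k)])
print(ctrl.get_state())
E
```

```text
pics
scene 621.1765923199166 621.1765923199166 316.6559785492407 237.92974345381518 [[-0.68673313 -0.72661614  0.0206542 ]
 [-0.50905023  0.46043745 -0.7272312 ]
 [ 0.51890796 -0.50992778 -0.68608176]] [0.33494657 0.37493602 1.72657044]
case [(0.6, [194, 265, 270, 345])]
cover [(0.77, [257, 251, 321, 300])]
bar_1 [(0.74, [288, 227, 310, 253]), (0.59, [324, 238, 348, 265]), (0.56, [194, 265, 270, 343]), (0.49, [329, 201, 345, 226])]
tub [(0.75, [362, 189, 379, 213]), (0.58, [254, 254, 323, 302])]
file [(0.66, [288, 187, 339, 223])]
marker_pen [(0.47, [310, 286, 340, 310])]
case_floor [(0.7, [232.0, 306.6])]
ledge [(0.71, [209.9, 294.4])]
catches [(0.67, [232.2, 313.4]), (0.55, [249.1, 282.0]), (0.37, [293.2, 273.3])]
cover [(0.93, [289.3, 274.7])]
cover_grip [(0.89, [292.5, 272.5])]
tongue_tip [(0.92, [272.9, 291.2]), (0.52, [336.4, 254.2])]
cover_near_edge [(0.82, [299.4, 261.4])]
bar_1 [(0.7, [295.5, 231.5]), (0.63, [299.7, 240.9]), (0.6, [335.3, 257.5]), (0.55, [332.6, 220.4])]
bar_1_grip [(0.38, [297.1, 231.9]), (0.27, [271.4, 288.8])]
top 538.4546847952091 538.4546847952091 314.4
[... 911 characters left out ...]
, (0.86, [332.8, 216.2])]
bar_1_grip [(0.49, [327.3, 212.8])]
{'clock': 1.6, 'joints': array([-1.34802517e+00,  3.13505044e-01, -4.71011225e-02,  1.21022343e+00,
       -2.40381809e-05,  1.57076296e+00]), 'qd': array([ 0.00135305,  0.00032244, -0.00060414,  0.00168692, -0.00128648,
        0.00048133]), 'joint_torque': array([-1.52111308e-03, -5.39440799e+01,  3.40048921e+01,  1.51053911e-03,
       -5.06624502e-07, -3.11171675e-07]), 'ee_pos': array([ 0.13254901, -0.58515983,  0.24529597]), 'tcp_rot': array([-2.51589344,  1.57075528,  2.41930007]), 'force': array([-1.48984977,  0.70317241,  0.69386912]), 'moment': array([ 0.03796219,  0.03000043, -0.02007802]), 'width': 0.08555323264516883}
```

View pics/scene0.png

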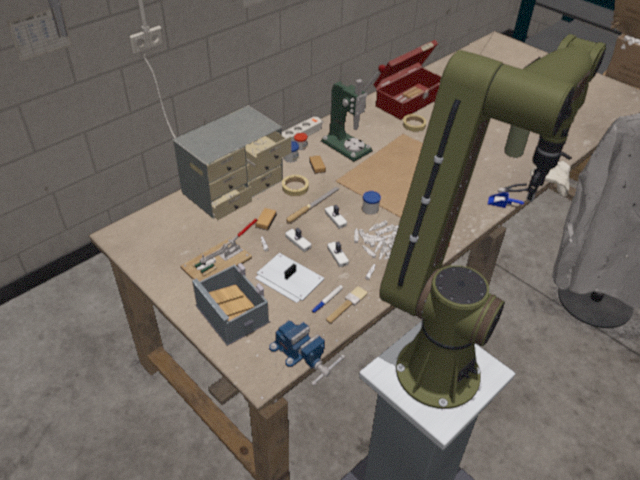

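View pics/top0.png

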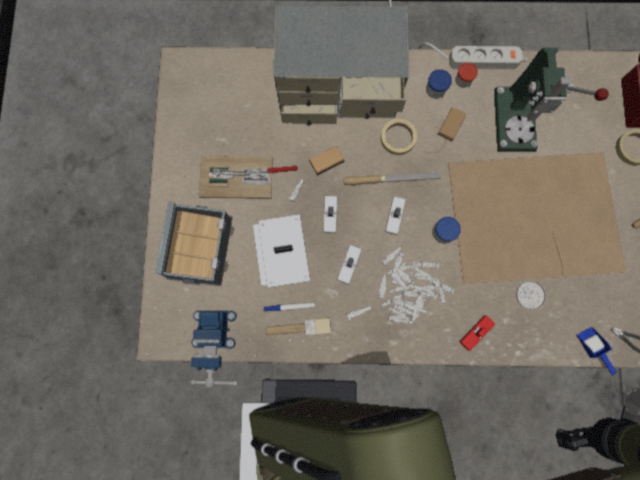

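Run:
```python
import cv2
i=cv2.imread("pics/top0.png"); cv2.imwrite("pics/topc0.png",cv2.resize(i[170:320,140:340],None,fx=4,fy=4,interpolation=cv2.INTER_CUBIC))
cv2.imwrite("pics/topd0.png",cv2.resize(i[165:365,310:510],None,fx=3,fy=3,interpolation=cv2.INTER_CUBIC))
i=cv2.imread("pics/scene0.png"); cv2.imwrite("pics/scenec0.png",cv2.resize(i[180:360,185:385],None,fx=3.3,fy=3.3,interpolation=cv2.INTER_CUBIC))
```

```text
(no output)
```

View pics/topc0.png

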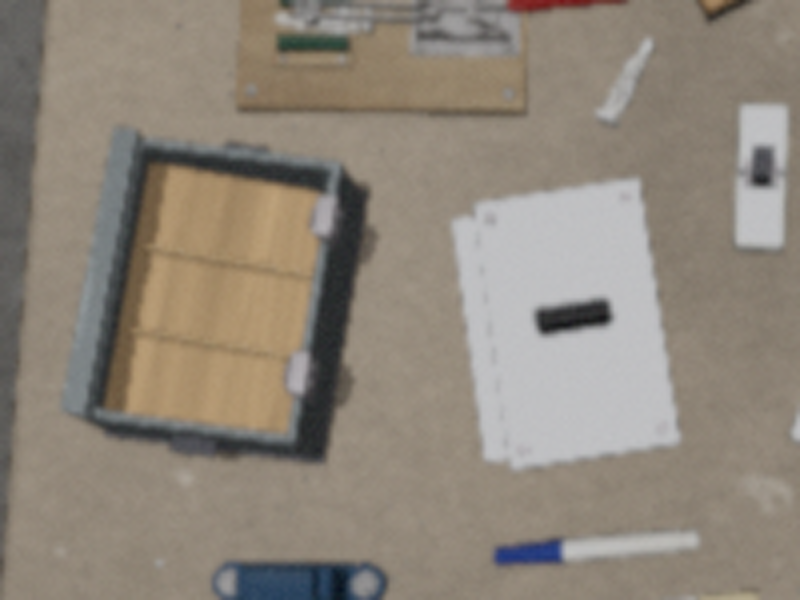

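View pics/topd0.png

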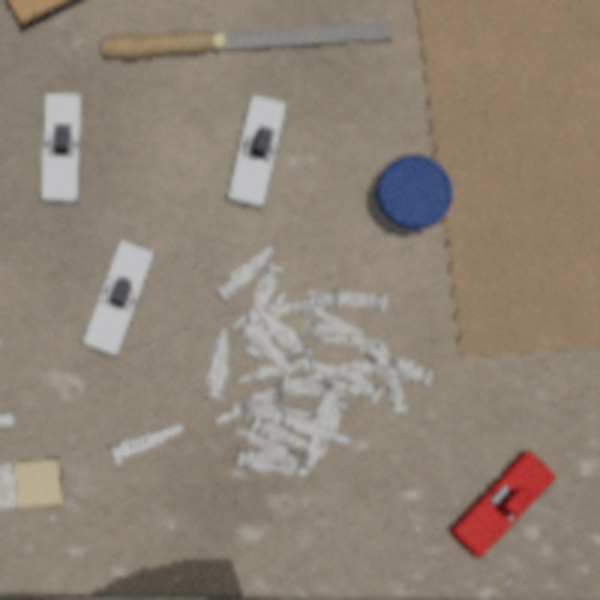

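View pics/scenec0.png

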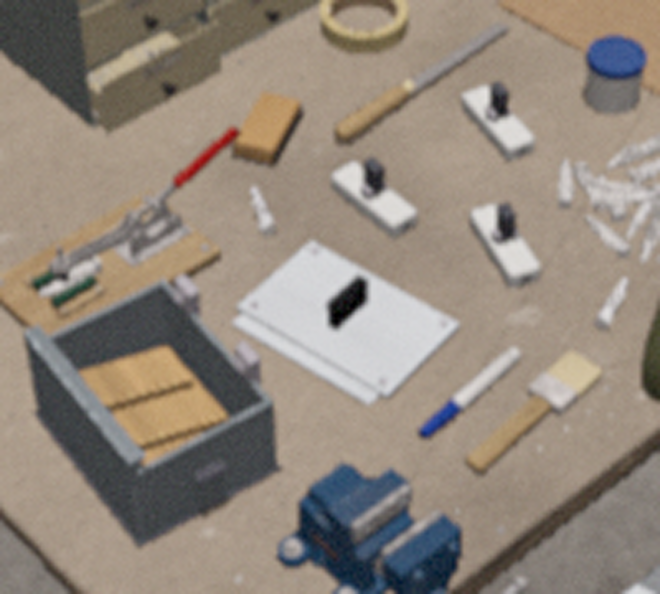

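The top view shows three white bars at about (330,213), (396,215) and (349,264). The red look-alike is at (478,333), which I'll ignore. The case is at (195,243) with its ledge to the left, and the cover is at (282,250) with its tongue to the left. Next I fit the poses.

```bash
cat > h.py <<'E'
from workcell import ctrl
import numpy as np, cv2
from scipy.optimize import least_squares, minimize
def proj(s,P):
    P=np.atleast_2d(P); c=P@np.array(s["R"]).T+np.array(s["t"])
    return np.c_[s["fx"]*c[:,0]/c[:,2]+s["cx"], s["fy"]*c[:,1]/c[:,2]+s["cy"]]
def ray(s,uv,z):
    d=np.array([(uv[0]-s["cx"])/s["fx"],(uv[1]-s["cy"])/s["fy"],1.]); R=np.array(s["R"]); o=-R.T@np.array(s["t"]); d=R.T@d
    return o+d*(z-o[2])/d[2]
def T(p,P):  # p=x,y,yaw ; model pts
    c,s=np.cos(p[2]),np.sin(p[2]); P=np.atleast_2d(P)
    return np.c_[p[0]+c*P[:,0]-s*P[:,1], p[1]+s*P[:,0]+c*P[:,1], P[:,2]]
def boxpts(x0,x1,y0,y1,z0,z1): return np.array([[x,y,z] for x in(x0,x1) for y in(y0,y1) for z in(z0,z1)])
def sil(s,groups,p,sh,sc=8,off=(0,0)):
    m=np.zeros((sh[0]*sc,sh[1]*sc),np.uint8)
    for g in groups:
        u=((proj(s,T(p,g))-off+.5)*sc)-.5
        cv2.fillConvexPoly(m,cv2.convexHull(np.round(u).astype(np.int32)),255)
    return cv2.resize(m,(sh[1],sh[0]),interpolation=cv2.INTER_AREA)/255.
def fitmask(s,soft,groups,p0,off):
    # soft: float mask crop
    f=lambda q:float(((sil(s,groups,p0+np.array(q)*[.001,.001,.01],soft.shape,off=off)-soft)**2).sum())
    r=minimize(f,[0,0,0],method="Nelder-Mead",options=dict(initial_simplex=[[0,0,0],[8,0,0],[0,8,0],[0,0,10]],xatol=.02,fatol=.01,maxiter=300))
    return p0+r.x*[.001,.001,.01], r.fun
BAR=[boxpts(-.05,.05,-.017,.017,0,.022)]
COV=[boxpts(-.05725,.05725,-.092,.092,0,.008),boxpts(.05725,.07325,-.092,.092,0,.004)]
def white(img):
    hsv=cv2.cvtColor(img,cv2.COLOR_BGR2HSV); return ((hsv[...,1]<30)&(hsv[...,2]>135)).astype(np.uint8)
def draw(img,s,p,groups,col=(0,0,255),sc=4,off=(0,0)):
    for g in groups:
        u=proj(s,T(p,g)); 
        for i in range(8):
            for b in(1,2,4):
                if not i&b: 
                    a,c=[tuple(np.int32(((u[k]-off+.5)*sc)-.5)) for k in(i,i|b)]
                    cv2.line(img,a,c,col,1)
CASE=[boxpts(-.075,.075,-.095,.095,0,.094),boxpts(.056,.075,-.095,.095,.106,.112),boxpts(-.066,.066,-.086,.086,.094,.094001)]
def zoom(img,x0,y0,w,h,sc): return cv2.resize(img[y0:y0+h,x0:x0+w],None,fx=sc,fy=sc,interpolation=cv2.INTER_CUBIC)
E
python3 - <<'E'
from h import *
s=ctrl.snapshot("top"); s2=ctrl.snapshot("scene"); 
q=lambda u:(np.array(u)+.5)/4-.5+[140,170]
M=np.array([[75,-95,112],[56,-95,112],[75,95,112],[56,95,112],[-75,-95,94],[-75,95,94]])/1e3
U=np.array([q(u) for u in[(115,126),(142,131),(65,410),(92,415),(342,163),(297,445)]])
f=lambda p:(proj(s,T(p,M))-U).ravel()
c0=ray(s,(196.6,247.3),.028); r=least_squares(f,[c0[0],c0[1],1.5]); print("case",r.x,np.abs(r.fun).max(),f(r.x).round(1))
np.save("case.npy",r.x)
im=zoom(s["image"],140,170,200,150,4); draw(im,s,r.x,CASE,off=(140,170)); cv2.imwrite("pics/case1.png",im)
im=zoom(s2["image"],180,240,120,120,5); draw(im,s2,r.x,CASE,sc=5,off=(180,240)); cv2.imwrite("pics/case1s.png",im)
E
```

```text
case [0.55200026 0.28817749 1.4605593 ] 1.9644008447786234 [-0.6 -1.1 -0.  -1.4 -1.7  1.5 -0.9  1.2  2.  -1.6  1.4  1. ]
```

View pics/case1.png

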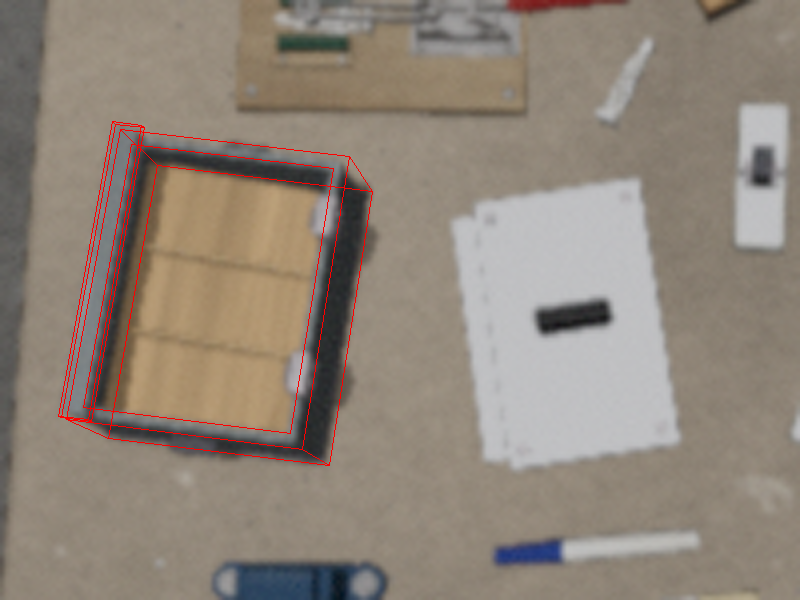

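View pics/case1s.png

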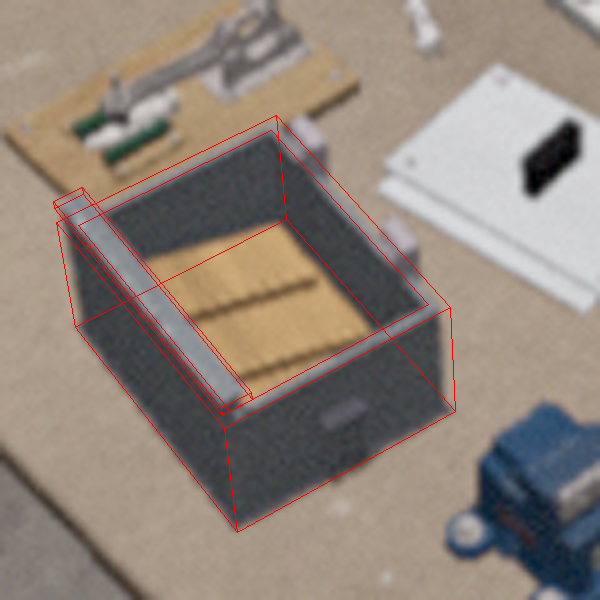

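Run:
```python
from h import *
p=np.load("case.npy")
G=CASE[:2]+[boxpts(.066,.075,-.095,.095,0,.112),boxpts(-.075,-.066,37e-3,63e-3,.09,.12),boxpts(-.075,-.066,-63e-3,-37e-3,.09,.12)]
data=[]
for n,(x0,y0,w,h) in(("top",(150,192,90,105)),("scene",(186,255,92,97))):
    s=ctrl.snapshot(n); im=s["image"][y0:y0+h,x0:x0+w]
    lab=cv2.cvtColor(im,cv2.COLOR_BGR2LAB).astype(float)
    m=(lab[...,2]<131).astype(np.uint8)
    m=cv2.morphologyEx(m,cv2.MORPH_CLOSE,np.ones((3,3)))
    n_,l,st,_=cv2.connectedComponentsWithStats(m); 
    # component nearest the centre-biggest
    k=1+np.argmax(st[1:,4]); m=(l==k).astype(np.uint8)
    cs,_=cv2.findContours(m,cv2.RETR_EXTERNAL,cv2.CHAIN_APPROX_NONE); cv2.drawContours(m,cs,-1,1,-1)
    data.append((s,m.astype(float),np.array([x0,y0]),im,n))
def cost(q,which=(0,1)):
    pp=p+np.array(q)*[.001,.001,.01]
    return sum(((sil(data[i][0],G,pp,data[i][1].shape,off=data[i][2])-data[i][1])**2).sum() for i in which)
for w in((0,),(1,),(0,1)):
    r=minimize(cost,[0,0,0],args=(w,),method="Nelder-Mead",options=dict(initial_simplex=[[0,0,0],[6,0,0],[0,6,0],[0,0,5]],xatol=.02,fatol=.01))
    pp=p+r.x*[.001,.001,.01]; print(w,pp,r.fun)
np.save("case.npy",pp)
outs=[]
for s,m,off,im,n in data:
    z=cv2.resize(im,None,fx=4,fy=4,interpolation=cv2.INTER_CUBIC); draw(z,s,pp,G+CASE[2:],sc=4,off=off)
    c=cv2.resize((m*255).astype(np.uint8),None,fx=4,fy=4); c=cv2.cvtColor(c,cv2.COLOR_GRAY2BGR); 
    z=np.hstack([z,c]); cv2.imwrite(f"pics/case2{n}.png",z)
```

```text
(0,) [0.55019693 0.28882217 1.46187775] 262.23377162629754
(1,) [0.55335987 0.28769079 1.4343953 ] 720.8406459054211
(0, 1) [0.55087352 0.28841845 1.44569393] 1003.997385620915
```

View pics/case2top.png

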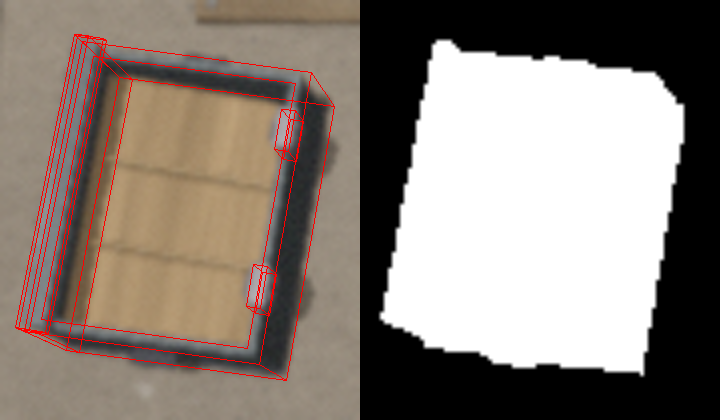

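View pics/case2scene.png

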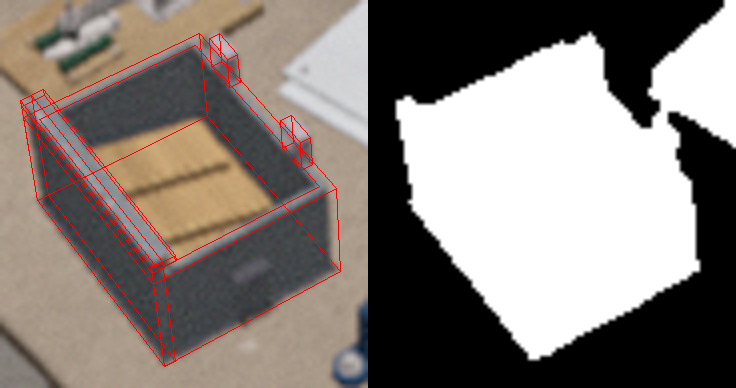

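Run:
```python
from h import *
p=np.array([.551,.2885,1.455])
G=CASE[:2]+[boxpts(.066,.075,-.095,.095,0,.112),boxpts(-.075,-.066,37e-3,63e-3,.09,.12),boxpts(-.075,-.066,-63e-3,-37e-3,.09,.12)]
data=[]
for n,(x0,y0,w,h) in(("top",(150,192,90,105)),("scene",(186,255,92,97))):
    s=ctrl.snapshot(n); im=s["image"][y0:y0+h,x0:x0+w]
    lab=cv2.cvtColor(im,cv2.COLOR_BGR2LAB).astype(float)
    m=(lab[...,2]<131).astype(np.uint8)
    off=np.array([x0,y0])
    reg=cv2.dilate((sil(s,G,p,m.shape,off=off)>.2).astype(np.uint8),np.ones((7,7)))
    cov=(lab[...,0]>165)|(reg==0) if n=="scene" else reg==0
    m=cv2.morphologyEx(m,cv2.MORPH_CLOSE,np.ones((3,3))); m[reg==0]=0
    n_,l,st,_=cv2.connectedComponentsWithStats(m); k=1+np.argmax(st[1:,4]); m=(l==k).astype(np.uint8)
    cs,_=cv2.findContours(m,cv2.RETR_EXTERNAL,cv2.CHAIN_APPROX_NONE); cv2.drawContours(m,cs,-1,1,-1)
    wt=np.ones(m.shape); 
    if n=="scene": wt[:40,55:]=0
    data.append((s,m.astype(float),off,im,n,wt))
def cost(q,which=(0,1)):
    pp=p+np.array(q)*[.001,.001,.01]
    return sum((data[i][5]*(sil(data[i][0],G,pp,data[i][1].shape,off=data[i][2])-data[i][1])**2).sum() for i in which)
for w in((0,),(1,),(0,1)):
    r=minimize(cost,[0,0,0],args=(w,),method="Nelder-Mead",options=dict(initial_simplex=[[0,0,0],[6,0,0],[0,6,0],[0,0,5]],xatol=.02,fatol=.01))
    pp=p+r.x*[.001,.001,.01]; print(w,pp,r.fun)
np.save("case.npy",pp)
# bars and cover
s=data[0][0]; s2=data[1][0]
def masks(s,c,r):
    x0,y0=int(c[0]-r),int(c[1]-r); im=s["image"][y0:y0+2*r,x0:x0+2*r]; 
    lab=cv2.cvtColor(im,cv2.COLOR_BGR2LAB); m=((lab[...,2]<131)).astype(np.uint8)
    m=cv2.morphologyEx(m,cv2.MORPH_CLOSE,np.ones((5,5)))
    n_,l,st,_=cv2.connectedComponentsWithStats(m); k=l[r,r] or 1+np.argmax(st[1:,4]); return (l==k).astype(float),np.array([x0,y0])
res={}
im=zoom(s["image"],240,170,190,150,4)
for nm,c,g,y,r in(("b1",(330,213),BAR,0.,28),("b2",(396,215),BAR,-.2,28),("b3",(349,264),BAR,-.3,28),("cov",(283,249),COV,1.65,48)):
    w=ray(s,c,.01); m,off=masks(s,c,r); pp,e=fitmask(s,m,g,np.array([w[0],w[1],y]),off); print(nm,pp,e,m.sum()); res[nm]=pp
    draw(im,s,pp,g,off=(240,170))
np.save("init.npy",np.array([res[k] for k in("b1","b2","b3","cov")]))
cv2.imwrite("pics/fit3.png",im)
im=zoom(s2["image"],245,190,130,120,6)
for pp,g in zip(res.values(),[BAR]*3+[COV]): draw(im,s2,pp,g,sc=6,off=(245,190))
cv2.imwrite("pics/fit3s.png",im)
```

```text
(0,) [0.55010726 0.28945752 1.47050441] 266.9832987312572
(1,) [0.55288413 0.28703975 1.415942  ] 195.3732564398308
(0, 1) [0.55116074 0.28866401 1.43722934] 489.8525336409073
b1 [ 0.64848172 -0.06234445 -0.02882686] 28.638600538254515 436.0
b2 [ 0.6489084  -0.23950429 -0.24151288] 49.446320645905416 436.0
b3 [ 0.51115139 -0.11449536 -0.35206029] 29.617700884275276 454.0
cov [0.54799886 0.06167451 1.74018158] 48.273879277201075 3246.0
```

View pics/fit3.png

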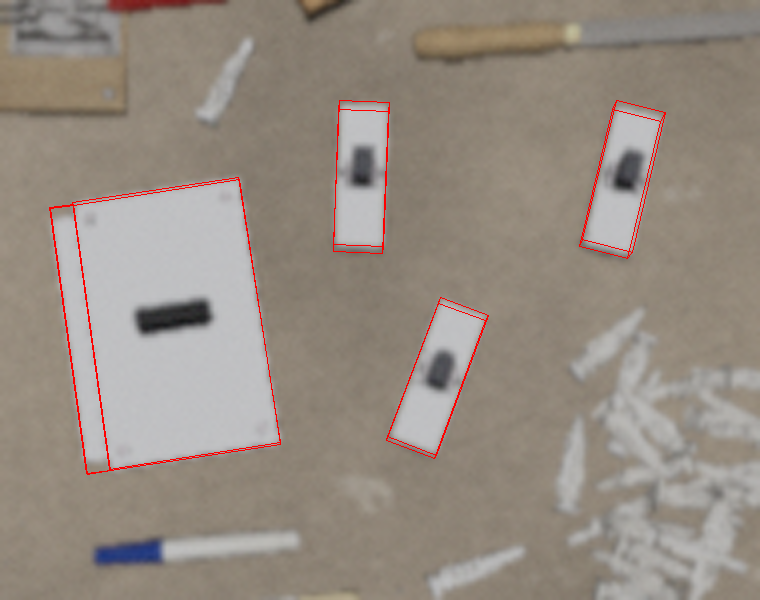

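View pics/fit3s.png

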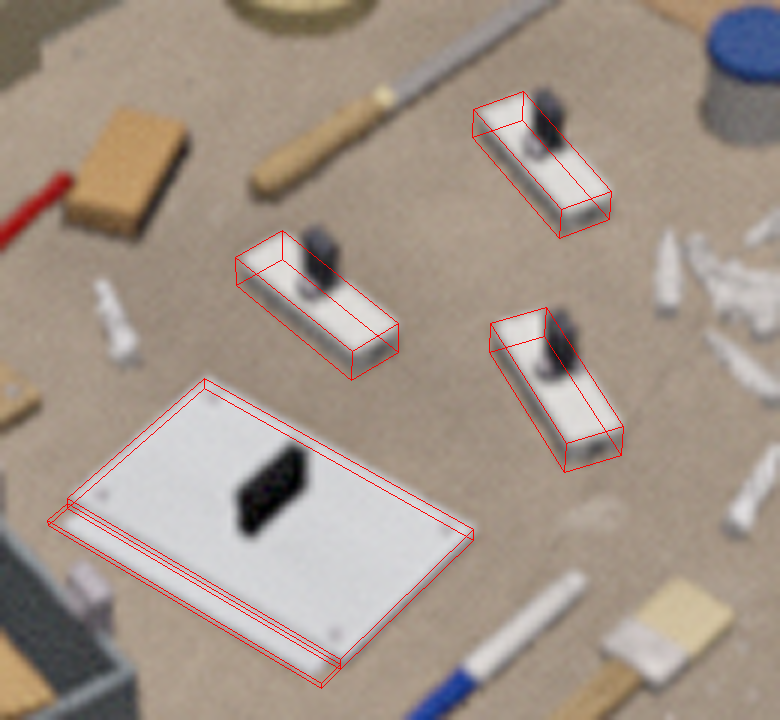

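Run:
```python
from h import *
s=ctrl.snapshot("top"); cv2.imwrite("pics/z.png",np.hstack([zoom(s["image"],153,196,50,48,8),zoom(s["image"],190,196,50,48,8)])); cv2.imwrite("pics/z2.png",np.hstack([zoom(s["image"],153,244,50,48,8),zoom(s["image"],190,244,50,48,8)]))
lab=cv2.GaussianBlur(cv2.cvtColor(s["image"],cv2.COLOR_BGR2LAB).astype(np.float32),(0,0),.8)[...,2]
def edge_rows(rows,c0,c1,val=131,z=.112,rising=False):
    P=[]
    for r in rows:
        v=lab[r,c0:c1]; 
        k=np.where((v[:-1]>=val)&(v[1:]<val) if not rising else (v[:-1]<val)&(v[1:]>=val))[0]
        if len(k): k=k[0] if not rising else k[-1]; P.append([c0+k+(val-v[k])/(v[k+1]-v[k]),r])
    P=np.array(P); W=np.array([ray(s,u,z)[:2] for u in P])
    vx,vy,x,y=cv2.fitLine(W.astype(np.float32),cv2.DIST_HUBER,0,1e-4,1e-4).ravel()
    d=(W-[x,y])@[-vy,vx]; print("dir yaw(line)",np.arctan2(vy,vx),"rms",d.std(),len(P),"pt",x,y)
edge_rows(range(207,268),145,185)
edge_rows(range(218,278),205,245,z=0.,rising=True)
```

```text
dir yaw(line) -0.118172824 rms 0.00020911197637835682 61 pt 0.5586688 0.36220703
dir yaw(line) -0.114016384 rms 0.0005690873516786905 60 pt 0.5547997 0.21680002
```

View pics/z.png

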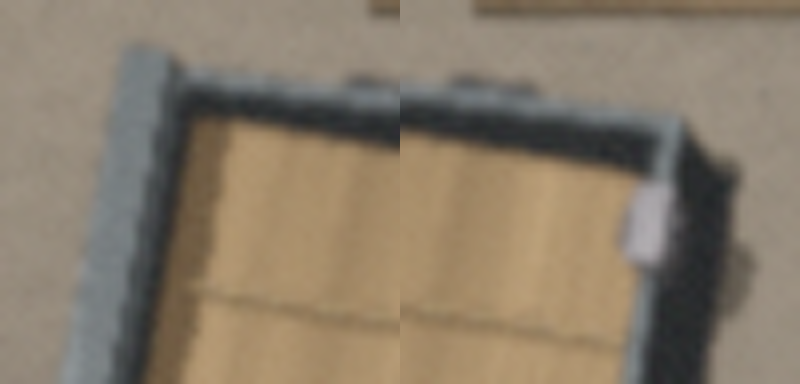

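View pics/z2.png

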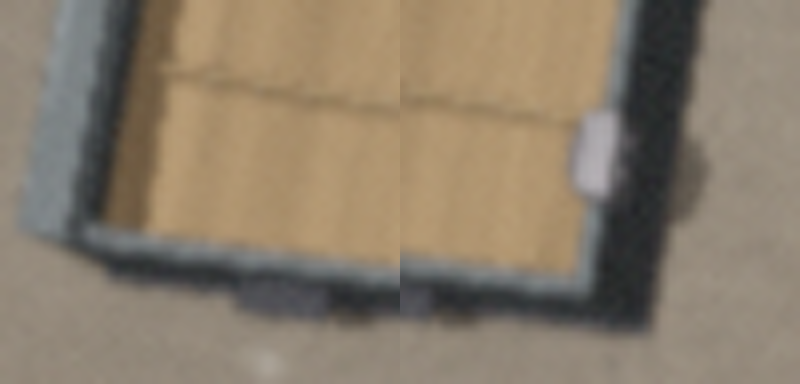

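```bash
cat >> h.py <<'E'
from scipy.spatial.transform import Rotation as Ro
import warnings; warnings.filterwarnings("ignore")
CP=np.array([.5513,.2895,1.454])
def down(th,tilt=0.,axis=None):
    x=np.array([0,0,-1.]); z=np.array([np.cos(th),np.sin(th),0]); R=np.c_[x,np.cross(z,x),z]
    if axis is not None: R=Ro.from_rotvec(np.array(axis)*tilt).as_matrix()@R
    return Ro.from_matrix(R).as_euler("xyz")
def C(x,y,z): return T(CP,[[x,y,z]])[0]
def st(tag=""):
    g=ctrl.get_state(); print(tag,"t",round(g["clock"],1),"p",np.round(g["ee_pos"],4),"F",np.round(g["force"],1),"w",round(g["width"],4),"j6",round(g["joints"][5],2)); return g
def locate_bar(p0,s=None,r=28):
    s=s or ctrl.snapshot("top"); c=proj(s,[[p0[0],p0[1],.015]])[0]; x0,y0=int(c[0]-r),int(c[1]-r); im=s["image"][y0:y0+2*r,x0:x0+2*r]
    lab=cv2.cvtColor(im,cv2.COLOR_BGR2LAB); m=cv2.morphologyEx((lab[...,2]<131).astype(np.uint8),cv2.MORPH_CLOSE,np.ones((5,5)))
    n_,l,stt,_=cv2.connectedComponentsWithStats(m); k=l[r,r] or 1+np.argmax(stt[1:,4]); m=(l==k).astype(float)
    pp,e=fitmask(s,m,BAR,np.array(p0,float),np.array([x0,y0])); print("bar",pp.round(4),"err",round(e,1),"area",m.sum()); return pp,e
def both(name,c,r=50,sc=6):
    o=[]
    for n in("top","scene"):
        s=ctrl.snapshot(n); u=proj(s,[c])[0]; x0,y0=[int(np.clip(v-r,0,w-2*r)) for v,w in zip(u,(640,480))]; o.append(zoom(s["image"],x0,y0,2*r,2*r,sc*40//r/10 if 0 else 390/(2*r)))
    cv2.imwrite(f"pics/{name}.png",np.hstack(o))
def pick(p,h=.052,lift=.25):
    th=p[2]; c=[down(th),down(th+np.pi)]
    q=[ctrl.inverse_kinematics([p[0],p[1],.2],o) for o in c]; i=int(np.argmin([9 if v is None else abs(v[5]) for v in q])); th+=i*np.pi
    ctrl.gripper_open(); ctrl.move_pose([p[0],p[1],.2],c[i]); ctrl.move_l([p[0],p[1],h+.03],v=.2); ctrl.move_l([p[0],p[1],h],v=.08)
    ctrl.gripper_close(); st("closed"); ctrl.move_l([p[0],p[1],lift],v=.15); ctrl.sleep(.5); st("lifted"); return th
E
python3 - <<'E'
from h import *
B=np.load("init.npy")
p,_=locate_bar(B[0]); th=pick(p); print("th",th); both("lift1",[p[0],p[1],.23]); np.save("held.npy",[*p,th])
E
```

```text
bar [ 0.6485 -0.0623 -0.0288] err 25.9 area 439.0
closed t 6.7 p [ 0.6478 -0.0623  0.0526] F [-3.2 -0.5  5.3] w 0.0211 j6 1.5
lifted t 8.7 p [ 0.6485 -0.0623  0.25  ] F [ 0.2  0.6 -3.9] w 0.0209 j6 1.5
th -0.028826858093357857
```

View pics/lift1.png

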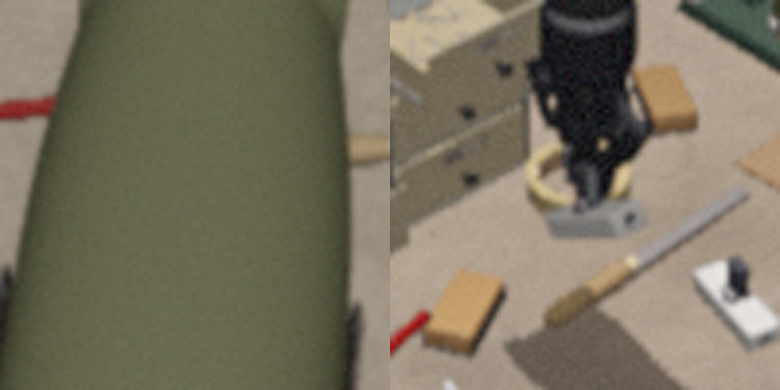

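```bash
cat >> h.py <<'E'
def overlay_hyp(name,psi,sgn_list=(1,-1)):
    # tilt +: +x bar end drops
    g=ctrl.get_state(); tcp=np.array(g["ee_pos"]); pin=tcp-[0,0,.052-.0255]
    s=ctrl.snapshot("scene"); u=proj(s,[pin])[0]; x0,y0=int(u[0]-30),int(u[1]-30); o=[]
    for a in (0,)+tuple(sgn_list):
        im=zoom(s["image"],x0,y0,60,60,4.4)
        if a:
            im=zoom(s["image"],x0,y0,60,60,4)
            R=Ro.from_euler("z",psi).as_matrix()@Ro.from_euler("y",.5*a).as_matrix()
            P=(boxpts(-.05,.05,-.017,.017,0,.022)-[0,0,.0255])@R.T+pin
            draw(im,s,[0,0,0],[P],off=(x0,y0),sc=4)
        o.append(cv2.resize(im,(264,264)))
    cv2.imwrite(f"pics/{name}.png",np.hstack(o))
E
python3 - <<'E'
from h import *
h=np.load("held.npy"); overlay_hyp("hyp1",h[2])
E
```

```text
(no output)
```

View pics/hyp1.png

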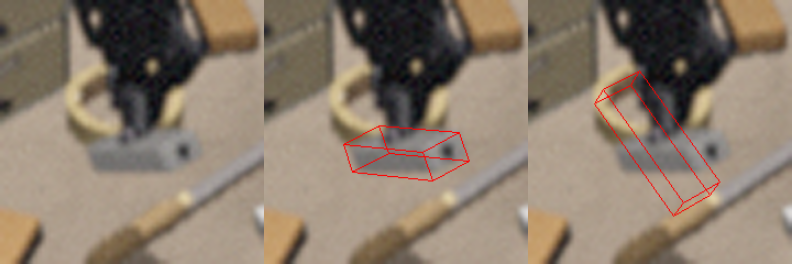

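Bar 1's +x end (the far end) drops, so that end is heavy. The model overlay with the far end low matches the image. I'm placing it in the far lane.

```bash
cat >> h.py <<'E'
def place(h,heavy,lane):
    """h=[x,y,psi,th]; heavy=+1 if bar +x end heavy"""
    yaw=CP[2]+(np.pi if heavy>0 else 0); th=h[3]+yaw-h[2]; o=down(th)
    g=ctrl.get_state(); 
    ctrl.move_pose(C(-.010,lane,.26),o); st("above")
    ctrl.move_l(C(-.010,lane,.135),v=.15); ctrl.move_l(C(-.010,lane,.100),v=.08); ctrl.move_l(C(-.0025,lane,.098),v=.04); st("in")
    z=.094
    while z>.0775:
        ctrl.move_l(C(-.0025,lane,z),v=.03); ctrl.sleep(.1); g=ctrl.get_state(); print(round(z,4),g["force"].round(1))
        if g["force"][2]>2: break
        z-=.002
def release(lane):
    ctrl.gripper_open(); st("open"); p=ctrl.get_state()["ee_pos"]; ctrl.move_l([p[0],p[1],.14],v=.08); st("up"); ctrl.move_l([p[0],p[1],.25],v=.2)
E
python3 - <<'E'
from h import *
h=np.load("held.npy"); place(h,+1,-.056); both("pl1",C(0,-.056,.06),40)
E
```

```text
above t 12.2 p [0.6058 0.2729 0.26  ] F [-0.9 -0.2 -4.4] w 0.0213 j6 -2.6
in t 14.1 p [0.6068 0.281  0.0983] F [ 0.  -0.3 -4.7] w 0.021 j6 -2.59
0.094 [-0.1 -0.5 -4.1]
0.092 [ 1.  -0.2 -3.1]
0.09 [ 0.2  1.  -3.1]
0.088 [-0.3 -0.7 -2.7]
0.086 [ 0.6 -0.6 -2.9]
0.084 [ 0.6 -0.7 -2.8]
0.082 [ 0.7 -0.1 -2.6]
0.08 [ 0.2 -0.1  0.8]
0.078 [-0.8 -0.5  6.6]
```

View pics/pl1.png

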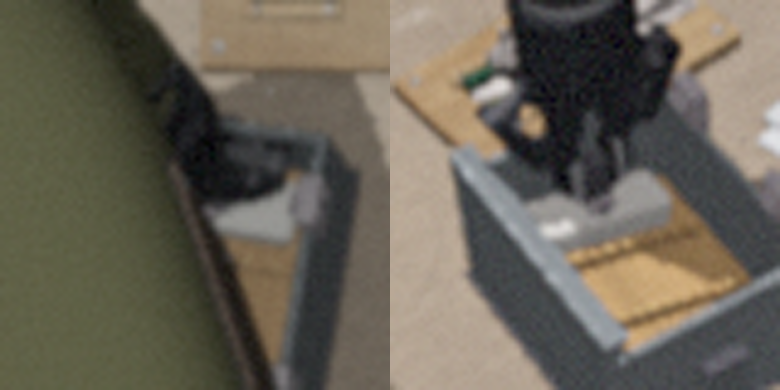

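Run:
```python
from h import *
ctrl.move_l(C(-.0025,-.056,.0795),v=.03); release(-.056)
B=np.load("init.npy"); 
p,e=locate_bar(B[1]); 
both("rel1",C(0,-.056,.06),40)
```

```text
open t 18.3 p [0.607  0.2813 0.08  ] F [1.5 4.3 1. ] w 0.0852 j6 -2.59
up t 19.2 p [0.6067 0.2811 0.1395] F [-0.3 -0.3  0.2] w 0.0852 j6 -2.59
bar [ 0.649  -0.2395 -0.2415] err 51.9 area 433.0
```

View pics/rel1.png

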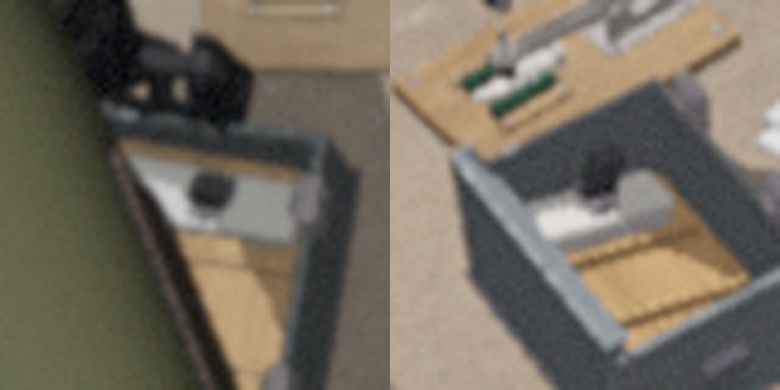

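The bar is upright in the far lane, and full opening cost only about 4 N. Next bar.

Run:
```python
from h import *
B=np.load("init.npy")
ctrl.move_pose([.60,-.12,.25],down(-.24))
s=ctrl.snapshot("top"); cv2.imwrite("pics/t2.png",s["image"]); s=ctrl.snapshot("scene"); cv2.imwrite("pics/s2.png",zoom(s["image"],180,180,200,170,4))
```

```text
(no output)
```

View pics/t2.png

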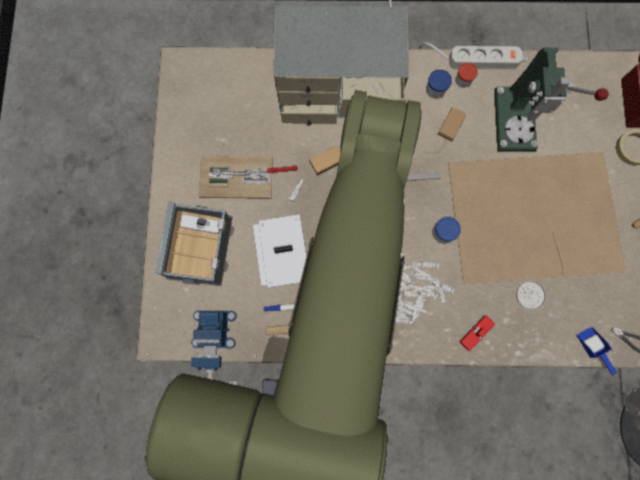

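View pics/s2.png

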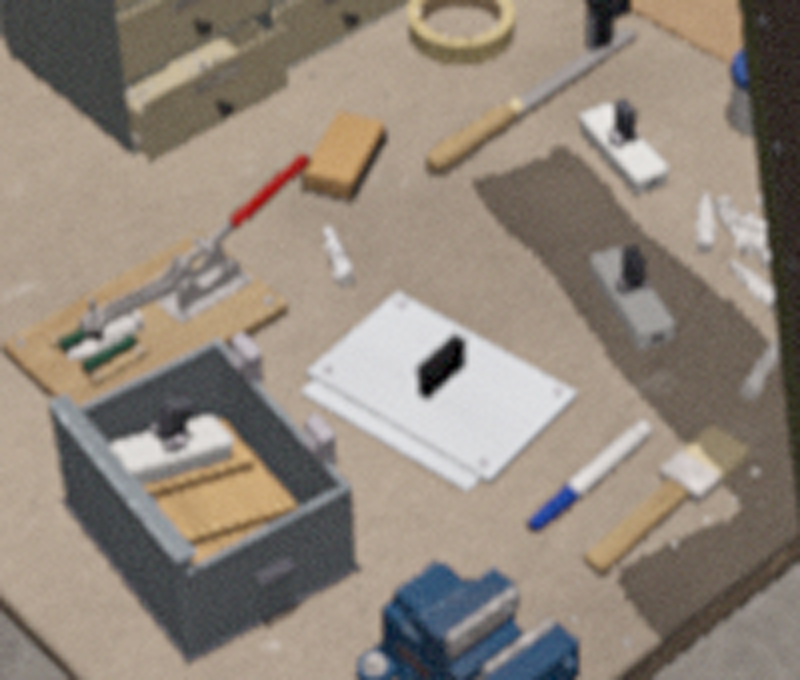

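Run:
```python
from h import *
B=np.load("init.npy"); p=B[1]
th=pick(p); np.save("held.npy",[*p,th]); overlay_hyp("hyp2",p[2])
```

```text
closed t 26.4 p [ 0.648  -0.2393  0.0527] F [-5.1  0.9  7.1] w 0.0217 j6 1.46
lifted t 28.3 p [ 0.6489 -0.2395  0.25  ] F [ 0.2 -1.3 -4.5] w 0.0211 j6 1.46
```

View pics/hyp2.png

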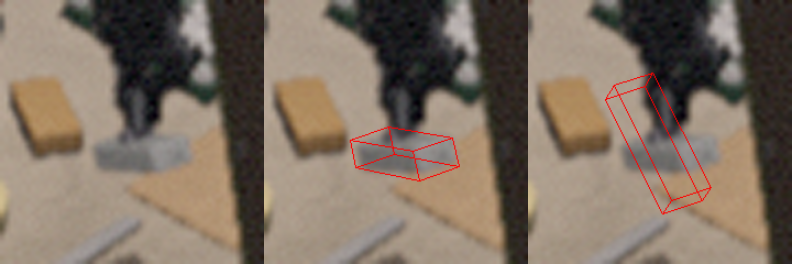

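Bar 2's +x end drops as well. I'm placing it in the near lane.

Run:
```python
from h import *
h=np.load("held.npy"); place(h,+1,.056); both("pl2",C(0,.03,.06),40)
ctrl.move_l(C(-.0025,.056,.0795),v=.03); release(.056)
both("rel2",C(0,0,.06),40)
```

```text
above t 31.7 p [0.4947 0.2859 0.26  ] F [ 0.7  0.  -4.6] w 0.0214 j6 -2.5
in t 33.6 p [0.4956 0.294  0.0982] F [ 0.4  0.  -4.2] w 0.0209 j6 -2.49
0.094 [ 0.6  0.9 -3.9]
0.092 [ 0.5  0.1 -2.9]
0.09 [ 1.  -0.4 -3.6]
0.088 [ 0.3 -0.  -3. ]
0.086 [-0.2 -0.3 -2.3]
0.084 [ 1.1  0.2 -2.6]
0.082 [-0.3 -0.  -3. ]
0.08 [1.6 1.2 0.5]
0.078 [-3.4 -1.7 16.7]
open t 37.8 p [0.4959 0.2944 0.0798] F [1.4 5.1 2.3] w 0.0853 j6 -2.49
up t 38.7 p [0.4956 0.2941 0.1395] F [ 0.8 -0.4  0.1] w 0.0854 j6 -2.49
```

View pics/rel2.png

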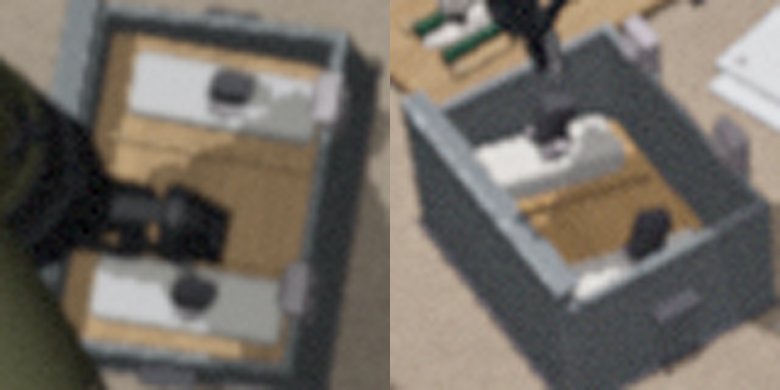

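Run:
```python
from h import *
B=np.load("init.npy"); s=ctrl.snapshot("top"); p,e=locate_bar(B[2],s); cv2.imwrite("pics/t3.png",s["image"])
if e<60 and np.hypot(*(p-B[2])[:2])<.004:
    th=pick(p); np.save("held.npy",[*p,th]); overlay_hyp("hyp3",p[2])
```

```text
bar [ 0.5112 -0.1145 -0.3521] err 34.7 area 448.0
closed t 43.1 p [ 0.5108 -0.1143  0.0524] F [-3.   1.1  5.6] w 0.0208 j6 -1.44
lifted t 45.1 p [ 0.5112 -0.1145  0.2499] F [ 0.5 -0.4 -4.6] w 0.0207 j6 -1.44
```

```bash
ls pics/hyp3.png
```

```text
pics/hyp3.png
```

View pics/hyp3.png

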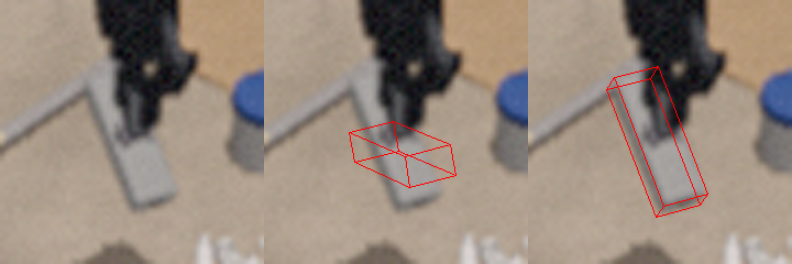

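On bar 3 the -x (near) end drops, so it's the other way round. I'm placing it in the middle lane.

Run:
```python
from h import *
h=np.load("held.npy"); place(h,-1,0.); both("pl3",C(0,.03,.06),40)
ctrl.move_l(C(-.0025,0,.0795),v=.03); release(0)
ctrl.move_pose([.55,-.1,.28],down(0))
both("rel3",C(0,0,.06),40)
s=ctrl.snapshot("top"); 
def masks(s,c,r):
    x0,y0=int(c[0]-r),int(c[1]-r); im=s["image"][y0:y0+2*r,x0:x0+2*r]; 
    lab=cv2.cvtColor(im,cv2.COLOR_BGR2LAB); m=((lab[...,2]<131)).astype(np.uint8)
    m=cv2.morphologyEx(m,cv2.MORPH_CLOSE,np.ones((5,5)))
    n_,l,st,_=cv2.connectedComponentsWithStats(m); k=l[r,r] or 1+np.argmax(st[1:,4]); return (l==k).astype(float),np.array([x0,y0])
p0=np.load("init.npy")[3]; m,off=masks(s,proj(s,[[p0[0],p0[1],.005]])[0],48); pp,e=fitmask(s,m,COV,p0,off); print("cover",pp,e,m.sum()); np.save("cov.npy",pp)
im=zoom(s["image"],140,180,200,150,4); draw(im,s,pp,COV,off=(140,180)); draw(im,s,CP,CASE,off=(140,180),col=(0,255,0)); cv2.imwrite("pics/t4.png",im)
```

```text
above t 46.6 p [0.5504 0.2786 0.2599] F [-0.3 -0.3 -4.4] w 0.0204 j6 -2.55
in t 48.5 p [0.5512 0.2875 0.0982] F [-0.8 -1.  -4.5] w 0.0203 j6 -2.54
0.094 [ 0.4  0.5 -3.7]
0.092 [-1.3 -0.3 -4.3]
0.09 [ 0.3 -1.5 -4. ]
0.088 [ 0.2 -0.6 -2.7]
0.086 [ 1.  -0.  -3.1]
0.084 [ 1.4 -0.5 -3.9]
0.082 [ 0.5 -0.  -3.7]
0.08 [ 0.4 -0.  -2.2]
0.078 [-4.4 -1.4 11.6]
open t 52.7 p [0.551  0.287  0.0795] F [-0.3 -0.5  1.5] w 0.0852 j6 -2.54
up t 53.6 p [0.5507 0.2869 0.1395] F [ 0.1 -0.3  0.9] w 0.085 j6 -2.54
cover [0.54807784 0.06229451 1.73645337] 210.95341791618608 3090.0
```

View pics/rel3.png

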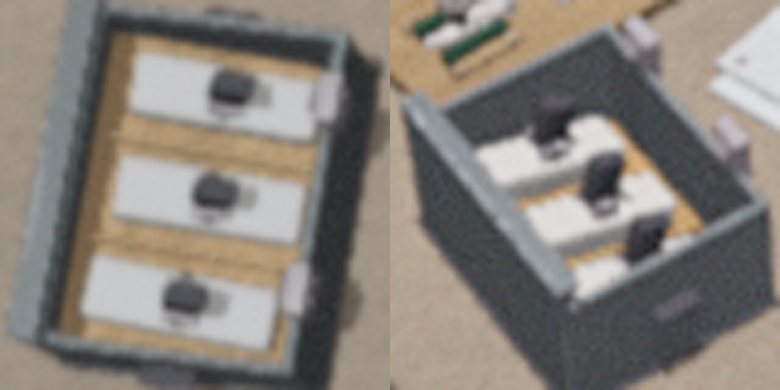

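View pics/t4.png

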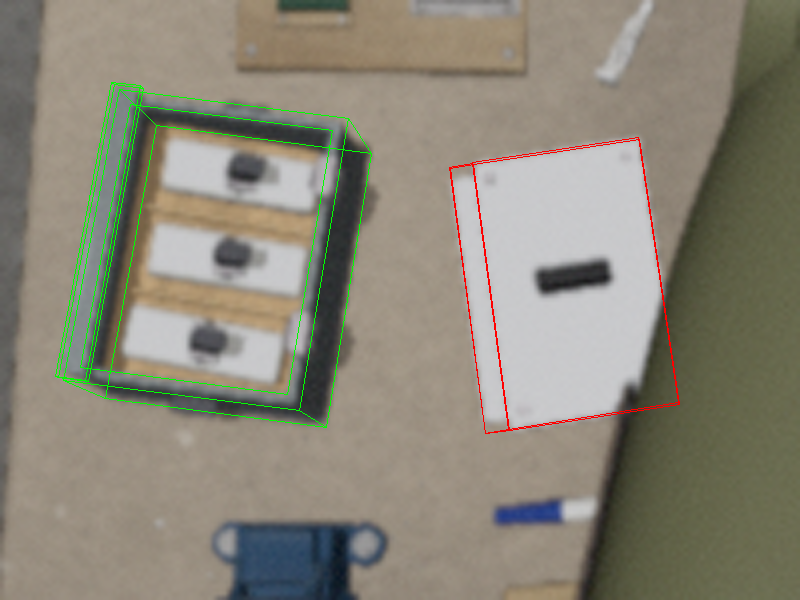

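All three bars sit in their lanes with lugs up: the top crop shows lugs at about (232,88), (215,193) and (185,297). The cover hasn't moved. I'm picking it up next.

```bash
cat >> h.py <<'E'
HC=.026
def cover_tool(yaw,phi,flip):  # orientation of tool for cover at yaw, tilt phi(+x end down)
    Rc=Ro.from_euler("z",yaw)*Ro.from_euler("y",phi)
    y=np.array([0,1.,0])*(1 if not flip else -1); x=np.array([0,0,-1.]); Rt=np.c_[x,np.cross(y,x),y]
    return Rc, (Rc*Ro.from_matrix(Rt)).as_euler("xyz")
def tip_pose(xt,yt,zt,phi,flip,gx=0.,yaw=None):
    Rc,o=cover_tool(CP[2] if yaw is None else yaw,phi,flip)
    return C(xt,yt,zt)+Rc.apply([-.07325+gx,0,HC]), o
E
python3 - <<'E'
from h import *
p=np.load("init.npy")[3]
for fl in(0,1):
    for q in([p[0],p[1],.15],cover_tool(p[2],0,fl)[1]),tip_pose(.04,0,.15,.28,fl),tip_pose(.066,0,.095,.28,fl),tip_pose(.066,0,.095,.1,fl):
        j=ctrl.inverse_kinematics(*q); print(fl,None if j is None else np.round(j,2))
E
```

```text
0 [ 0.11  0.28 -0.32  0.97  0.   -1.63]
0 [ 0.56  0.5   0.08  1.33 -0.22 -0.87]
0 [ 0.59  0.57  0.06  1.25 -0.21 -0.84]
0 [ 0.52  0.47 -0.1   1.06 -0.08 -0.93]
1 [ 0.11  0.28 -0.32  0.97  0.    1.51]
1 [ 0.56  0.5   0.08  1.33 -0.22  2.27]
1 [ 0.59  0.57  0.06  1.25 -0.21  2.3 ]
1 [ 0.52  0.47 -0.1   1.06 -0.08  2.21]
```

Run:
```python
from h import *
p=np.load("init.npy")[3]; o=cover_tool(p[2],0,0)[1]
ctrl.move_pose([p[0],p[1],.15],o); ctrl.move_l([p[0],p[1],.06],v=.15); ctrl.move_l([p[0],p[1],HC],v=.06); st("at")
ctrl.gripper_close(); st("closed"); ctrl.move_l([p[0],p[1],.10],v=.08); ctrl.sleep(.2); st("lift"); both("cv1",[p[0],p[1],.08],45)
q,o=tip_pose(.035,0,.17,.28,0); ctrl.move_l([q[0],p[1],.19],v=.15); ctrl.move_pose(q,o); ctrl.sleep(.3); st("above"); both("cv2",C(0,0,.12),50)
```

```text
at t 61.8 p [0.548  0.0617 0.0259] F [ 0.2  0.8 -0.4] w 0.0852 j6 -1.63
closed t 62.4 p [0.5482 0.0617 0.0262] F [-0.8 -0.2  4. ] w 0.0127 j6 -1.63
lift t 63.7 p [0.5476 0.0616 0.0994] F [ 0.2  0.1 -2.2] w 0.0128 j6 -1.63
above t 65.7 p [0.5483 0.2601 0.2155] F [ 0.3 -0.5 -1.5] w 0.0134 j6 -0.88
```

View pics/cv1.png

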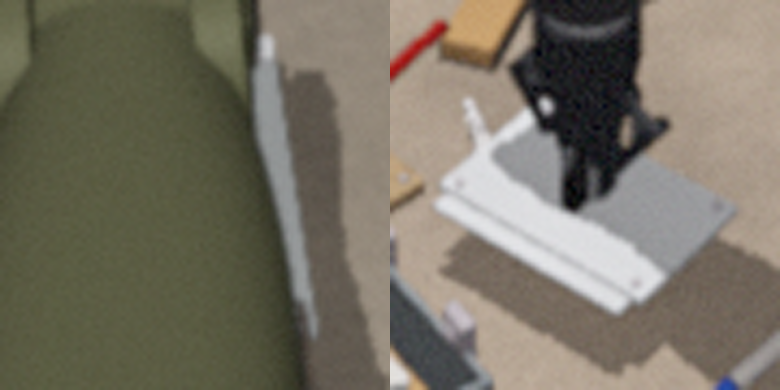

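View pics/cv2.png

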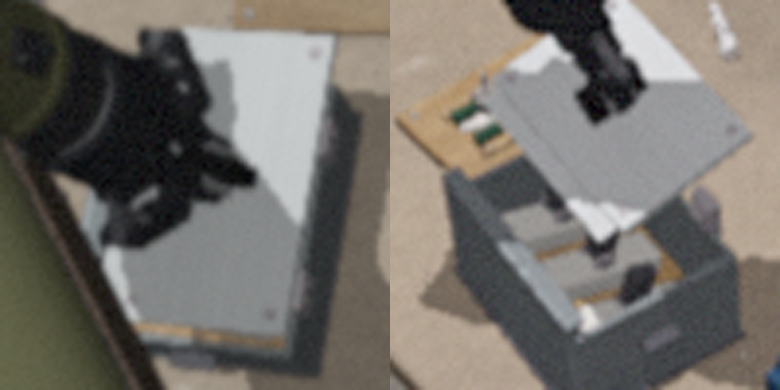

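```bash
cat >> h.py <<'E'
def cov_overlay(name,hc=None):
    g=ctrl.get_state(); Rt=Ro.from_euler("xyz",g["tcp_rot"]).as_matrix()
    y=np.array([0,1.,0]); x=np.array([0,0,-1.]); Rt0=np.c_[x,np.cross(y,x),y]; Rc=Rt@Rt0.T; o=g["ee_pos"]-Rc@[0,0,HC]
    outs=[]
    for n in("scene","top"):
        s=ctrl.snapshot(n); u=proj(s,[o])[0]; x0,y0=int(u[0]-50),int(u[1]-50)
        im=zoom(s["image"],x0,y0,100,100,4); outs.append(im.copy()) if n=="scene" else 0
        draw(im,s,[0,0,0],[b@Rc.T+o for b in COV],off=(x0,y0),sc=4); draw(im,s,CP,CASE[1:],off=(x0,y0),sc=4,col=(0,255,0)); outs.append(im)
    cv2.imwrite(f"pics/{name}.png",np.hstack(outs[:2]))
    cv2.imwrite(f"pics/{name}t.png",outs[2])
    tip=o+Rc@[.07325,0,0]; d=tip-[CP[0],CP[1],0]; c,s_=np.cos(CP[2]),np.sin(CP[2]); print("tip case",np.round([c*d[0]+s_*d[1],-s_*d[0]+c*d[1],d[2]],4),"tilt",np.arccos(Rc[2,2]).round(3))
E
python3 - <<'E'
from h import *
cov_overlay("cv3")
E
```

```text
tip case [ 0.0341 -0.0005  0.1703] tilt 0.28
```

View pics/cv3.png

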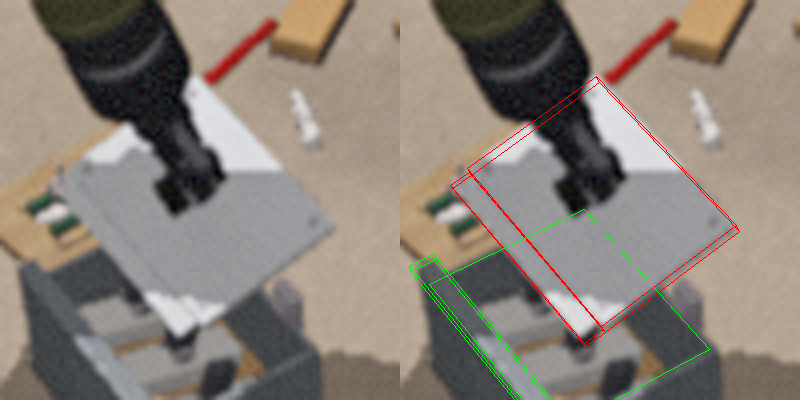

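Run:
```python
from h import *
def go(x,z,phi=.28,v=.04): q,o=tip_pose(x,0,z,phi,0); ctrl.move_l(q,o,v=v); ctrl.sleep(.1); g=ctrl.get_state(); 
def fc():
    f=np.mean([ctrl.get_state()["force"]],0); c,s=np.cos(CP[2]),np.sin(CP[2]); return np.round([c*f[0]+s*f[1],-s*f[0]+c*f[1],f[2]],1)
go(.035,.12,v=.1); print(fc()); go(.038,.101); print(fc()); go(.052,.0985); print(fc()); go(.060,.0975,v=.02); f0=fc(); print(f0); cov_overlay("cv4")
z=.0975
while z>.0915:
    z-=.0007; go(.060,z,v=.01); f=fc(); print(round(z,4),f)
    if f[2]-f0[2]>2: break
cov_overlay("cv5")
```

```text
[ 0.  -0.1 -2.4]
[ 0.1 -0.1 -2.4]
[ 0.4 -1.6 -1.9]
[ 1.  -0.6 -2.8]
tip case [0.06   0.     0.0975] tilt 0.28
0.0968 [-0.1 -1.1 -2. ]
0.0961 [-0.6 -0.6 -2.5]
0.0954 [ 0.3  0.5 -1.8]
0.0947 [ 0.2 -0.3 -2.5]
0.094 [-1.9  1.   2.4]
tip case [ 0.0599 -0.      0.0944] tilt 0.28
```

View pics/cv5.png

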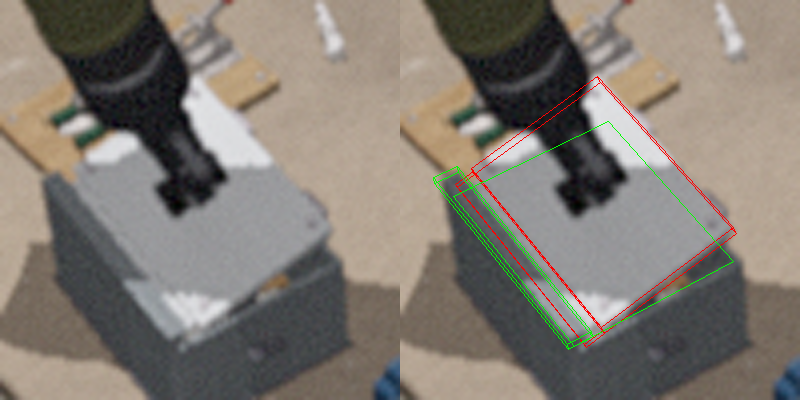

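```bash
cat >> h.py <<'E'
def go(x,z,phi=.28,v=.04,y=0.):
    q,o=tip_pose(x,y,z,phi,0); ctrl.move_l(q,o,v=v); ctrl.sleep(.1)
def fc():
    f=np.mean([ctrl.get_state()["force"] for _ in range(1)],0); c,s=np.cos(CP[2]),np.sin(CP[2]); return np.round([c*f[0]+s*f[1],-s*f[0]+c*f[1],f[2]],1)
E
python3 - <<'E'
from h import *
go(.060,.0952,v=.01); print(fc()); x=.060
while x<.072:
    x+=.0007; go(x,.0952,v=.01); f=fc(); print(round(x,4),f)
    if f[0]<-5: break
print(st()["moment"].round(2)); cov_overlay("cv6")
E
```

```text
[ 0.1 -0.6 -2.5]
0.0607 [-0.5  0.8 -2.5]
0.0614 [ 0.2 -0.3 -2.3]
0.0621 [-0.6  0.2 -1.9]
0.0628 [-0.2  1.2 -2.7]
0.0635 [ 0.   0.2 -3.1]
0.0642 [ 0.9 -0.6 -2.7]
0.0649 [-0.7 -0.4 -2.5]
0.0656 [-0.1  0.5 -2.4]
0.0663 [-2.7 -0.8 -1.5]
0.067 [-5.  -0.8 -0.1]
0.0677 [-7.5 -0.1  1.3]
 t 74.8 p [0.5517 0.2923 0.1407] F [-0.8 -7.4  1.3] w 0.013 j6 -0.84
[-1.17  0.14  0.05]
tip case [ 0.0659 -0.      0.0952] tilt 0.283
```

View pics/cv6.png

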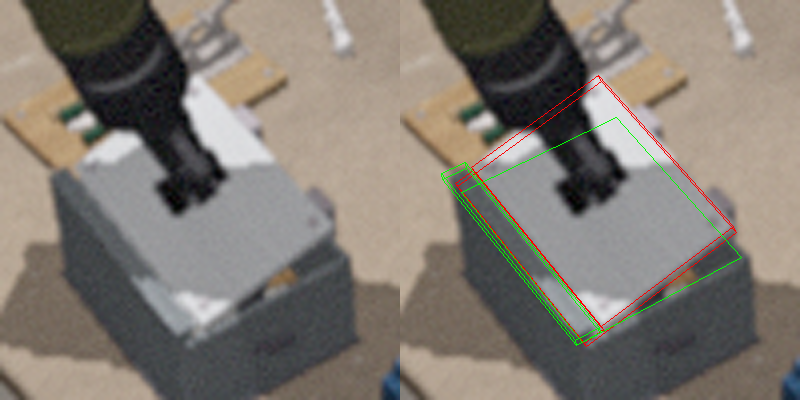

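View pics/cv6t.png

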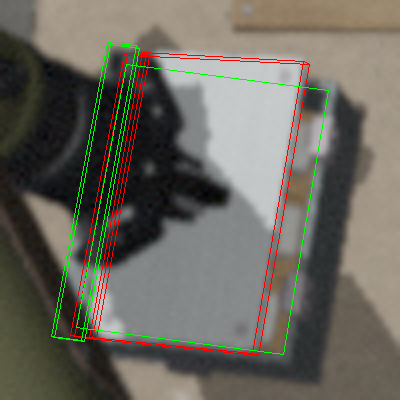

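Run:
```python
from h import *
for phi in(.25,.22,.20,.18,.17,.16,.15,.14,.13,.12,.11,.10,.09):
    go(.0660,.0948,phi,v=.03); f=fc(); print(phi,f,ctrl.get_state()["moment"].round(2))
    if f[2]>2.5: break
cov_overlay("cv7")
```

```text
0.25 [-2.5 -0.3 -0.4] [-0.3  -0.03  0.03]
0.22 [-3.5 -1.2 -1.5] [-0.32 -0.14  0.11]
0.2 [-2.3 -0.9 -2.5] [-0.28 -0.22  0.18]
0.18 [-1.5 -0.9 -2.5] [-0.13 -0.07  0.03]
0.17 [-0.4  1.  -3.4] [ 0.01 -0.04  0.06]
0.16 [-0.   0.8 -2.9] [ 0.16 -0.06  0.  ]
0.15 [ 0.5 -0.1 -2.5] [ 0.2  -0.06 -0.02]
0.14 [-0.3  0.  -3. ] [0.21 0.   0.02]
0.13 [-0.5 -0.  -3.3] [ 0.22 -0.08 -0.  ]
0.12 [1.4 0.9 0.9] [ 0.29  0.08 -0.01]
0.11 [2.8 1.9 5.5] [ 0.1   0.43 -0.02]
tip case [ 0.0665 -0.0003  0.0956] tilt 0.109
```

View pics/cv7.png

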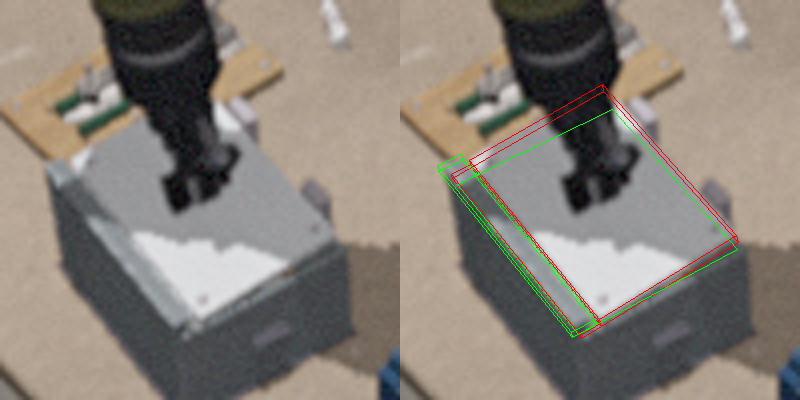

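The edge met the wedges at a tilt of about 0.12 rad, roughly 15 mm too high, as the task describes. I'm releasing the cover and then pressing the near edge with closed fingers.

Run:
```python
from h import *
go(.0660,.0946,.118,v=.02); print(fc())
ctrl.gripper_open(); st("open")
Rc,o=cover_tool(CP[2],.118,0); p=ctrl.get_state()["ee_pos"]; ctrl.move_l(p+Rc.apply([0,0,.09]),v=.1); st("up")
both("cv8",C(0,0,.1),45)
# press pose: tool down, jaws along case x (fingers closed)
ctrl.gripper_close()
for th in(CP[2],CP[2]+np.pi,CP[2]+np.pi/2,CP[2]-np.pi/2):
    j=ctrl.inverse_kinematics(C(-.055,0,.16),down(th)); print(th,None if j is None else j.round(2))
```

```text
[4.1 0.3 3.9]
open t 79.9 p [0.5509 0.2858 0.1291] F [ 0.5 -0.1  0.1] w 0.0858 j6 -0.92
up t 80.9 p [0.5518 0.2961 0.2177] F [ 0.3  0.2 -0. ] w 0.0854 j6 -0.91
1.454 [ 0.41  0.35 -0.2   1.02  0.    0.52]
4.595592653589793 [ 0.41  0.35 -0.2   1.02  0.   -2.62]
3.0247963267948963 [ 0.41  0.35 -0.2   1.02  0.   -1.05]
-0.1167963267948966 [ 0.41  0.35 -0.2   1.02  0.    2.09]
```

View pics/cv8.png

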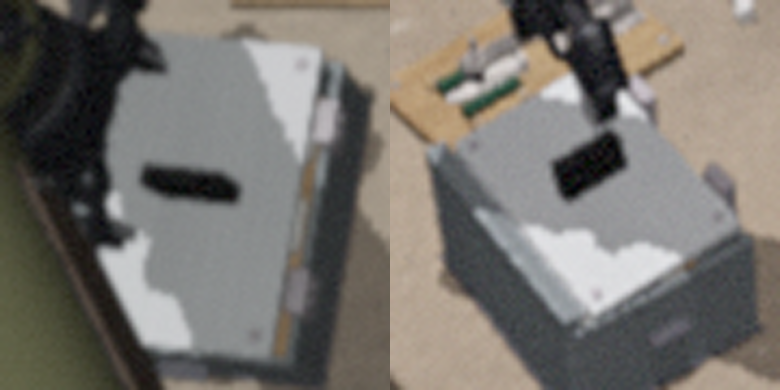

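Run:
```python
from h import *
x=-.053; o=down(CP[2]+np.pi/2)
ctrl.move_pose(C(x,0,.19),o); st(); ctrl.move_l(C(x,0,.138),v=.06); z=.138
while z>.110:
    z-=.0015; ctrl.move_l(C(x,0,z),v=.03); ctrl.sleep(.05); g=ctrl.get_state(); print(round(z,4),(g["ee_pos"][2]).round(4),fc())
    if fc()[2]>28: break
both("pr1",C(0,0,.1),45)
```

```text
t 82.2 p [0.5445 0.2351 0.1898] F [ 0.2 -0.   0.6] w 0.0002 j6 -1.04
0.1365 0.1367 [ 0.5  0.4 -0.1]
0.135 0.1349 [-0.2 -0.3 -0.7]
0.1335 0.1334 [-0.1 -0.1  0.6]
0.132 0.132 [ 0.6 -0.4  0.1]
0.1305 0.1311 [-0.9  0.4  5.2]
0.129 0.1298 [-1.4  0.9  7.4]
0.1275 0.1284 [-2.8  1.   8.7]
0.126 0.1257 [-0.8  0.2  0.2]
0.1245 0.1242 [ 0.4  0.7 -0.1]
0.123 0.1229 [-0.4  0.2 -0.2]
0.1215 0.1214 [-0.8  1.2  1.2]
0.12 0.1198 [-0.  -0.6 -0.2]
0.1185 0.1184 [ 0.4 -0.4  0.1]
0.117 0.1169 [ 0.7  0.9 -0.6]
0.1155 0.1161 [-1.1  1.3  5.6]
0.114 0.116 [-3.4  3.8 16.4]
0.1125 0.1159 [-5.3  8.4 26.2]
0.111 0.1158 [-6.  11.6 35.9]
```

View pics/pr1.png

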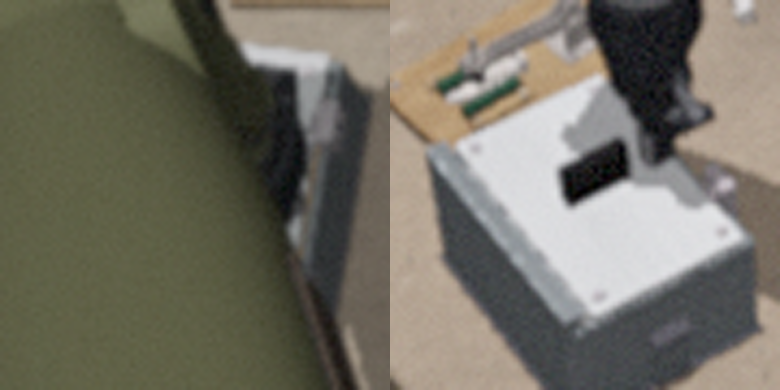

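Run:
```python
from h import *
ctrl.move_l(C(-.053,0,.122),v=.05); st(); ctrl.move_l(C(-.053,0,.22),v=.15); ctrl.move_pose([.5,-.15,.3],down(0)); st()
s=ctrl.snapshot("top"); s2=ctrl.snapshot("scene"); o=[]
HOME=T([-.008,0,0],np.vstack(COV))+[0,0,.094]; G=[HOME[:8],HOME[8:]]
for q,(x0,y0) in((s,(150,195)),(s2,(184,252))):
    im=zoom(q["image"],x0,y0,95,95,4.1); o.append(im.copy()); draw(im,q,CP,G,off=(x0,y0),sc=4.1); o.append(im)
cv2.imwrite("pics/fin_a.png",np.hstack(o[:2])); cv2.imwrite("pics/fin_b.png",np.hstack(o[2:])); cv2.imwrite("pics/fin_t.png",s["image"])
```

```text
t 89.1 p [0.5452 0.2369 0.1217] F [ 0.3  0.9 -0.5] w -0.0003 j6 -1.04
 t 91.9 p [ 0.5    -0.1496  0.2997] F [-0.  -0.3 -0.1] w -0.0002 j6 1.28
```

View pics/fin_a.png

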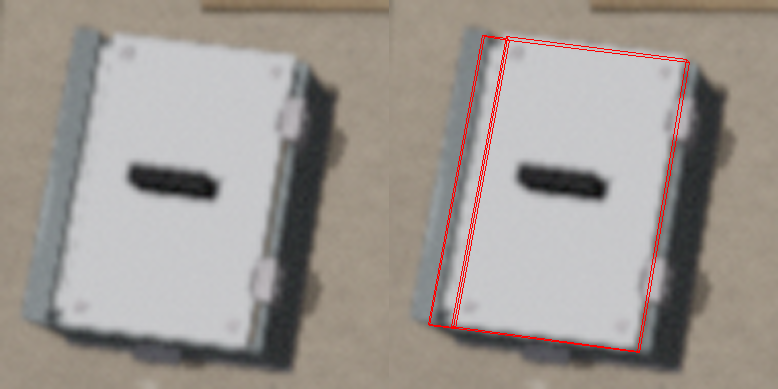

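View pics/fin_b.png

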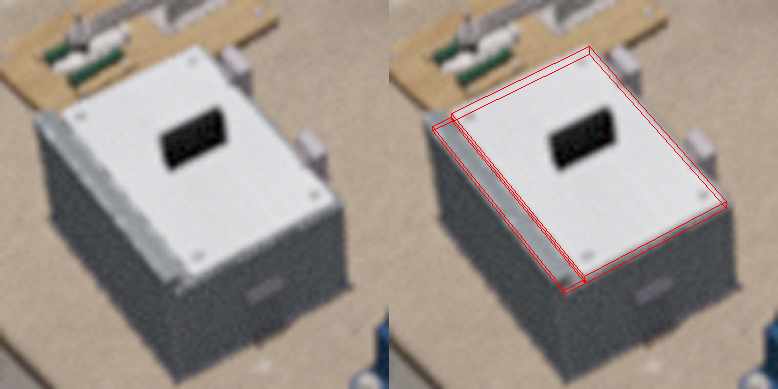

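View pics/fin_t.png

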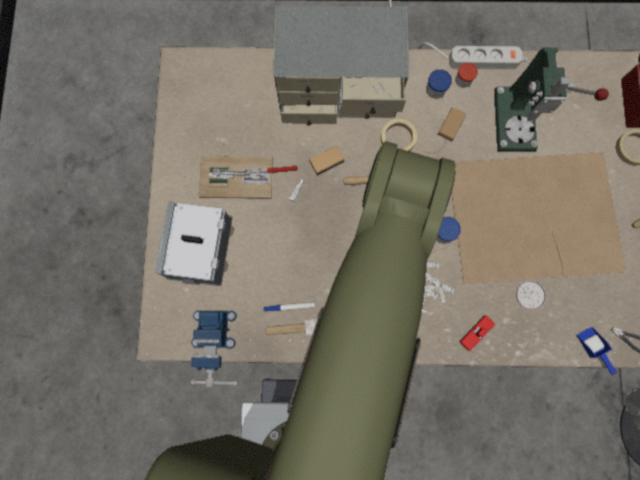

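The cover sits level, and the home-pose model overlays it in both views. One last check: the bars' positions along the slope, from the picture taken before the cover went on.

Run:
```python
from h import *
s=ctrl.snapshot("top"); i=cv2.imread("pics/t4.png"); 
R=Ro.from_euler("y",-np.deg2rad(15)).as_matrix()
z=i.copy()
for y in(-.056,0,.056):
    for x,c in((-.018,(0,0,255)),(.0,(0,200,0)),(.02,(255,0,0))):
        P=boxpts(-.05,.05,-.017,.017,0.0219,.022)@R.T+[x,y,.028+x*np.tan(np.deg2rad(15))]
        draw(z,s,CP,[P],off=(140,180),col=c)
cv2.imwrite("pics/barx.png",cv2.resize(z[60:440,40:400],None,fx=1.55,fy=1.55))
```

```text
(no output)
```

View pics/barx.png

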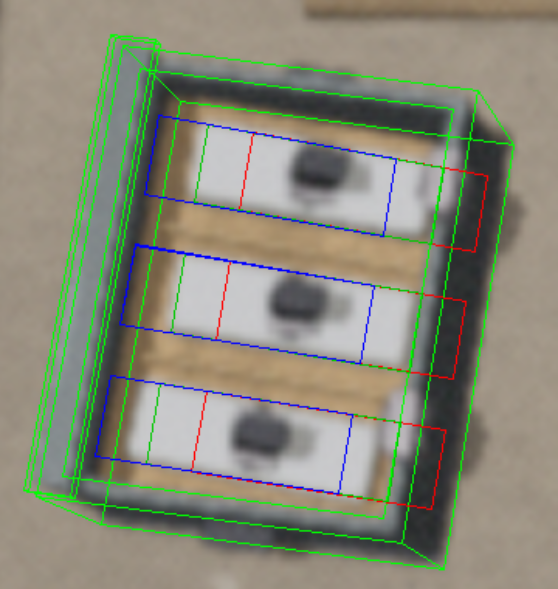

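The bars were at about x = +4 to +6 mm and centred in their lanes, inside the limits. Handing in.

Run:
```python
from h import *
st(); both("last",C(0,0,.1),45); print(ctrl.sign_off())
```

```text
t 92.0 p [ 0.5001 -0.1496  0.2998] F [ 0.4 -0.3 -0.2] w 0.0001 j6 1.28
the job is handed in; nothing more can be done
None
```

All three white bars are packed, the cover is latched, and I handed the job in at about 92 s of the 210 s allowed. The interface gives no verdict, so the results below are my own checks.

- **Bars:** I lifted each by its lug; two dropped at their far end and one at its near end. I turned each so its heavy end went to the low (-x) end and set one in each lane. A picture taken before the cover went on showed them lugs up, centred in their lanes, with middles about +4 to +6 mm along the case's x.
- **Cover:** I put the tongue in at a 16° tilt until it touched the sill at z = 94 mm and the wall at x ≈ 66 mm, then let the other edge down onto the wedges. Pressing that edge took about 9 N before it gave way past the catches. It then stopped hard with the cover's top at 102 mm, which is the home height. Afterwards the home-pose outline matched the cover in both camera views, level with both catches above its edge.
- **Other things:** I touched neither the bystanders nor the red look-alike. In the last top view the tub, pen and red look-alike are where they began; the arm hides most of the file.
- **Small disagreements:** The two cameras' case fits differed by about 3 mm and 0.05 rad, so I used the edges seen from above. Contact with the sill and wall later agreed with that to about 0.5 mm. The final press peaked at 36 N on the closed fingertips, after the cover was already home.

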